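# Weigh the sample pot walled in by the seasoning canisters

### The arm

A 6-joint arm with a two-finger parallel gripper is mounted at the origin on the work surface. World frame = base frame: x ahead of the robot, y to its left, z up, the work surface at z = 0. Lengths are in mm, angles in rad, forces in N, time in s.
With the tool pointing down it reaches from about 425 to 950 mm from the base axis. Payload 14.7 kg.
Tool frame: the origin (TCP) lies midway between the tips of the shut fingers; the grasp point (between the pads) lies 19 mm behind it (ctrl.tcp_to_grasp is the distance from the TCP to the grasp point, in mm); x points along the fingers, y is the direction in which the jaws open and shut, and the axes are right-handed (so a half turn about x gives the same grasp; the last joint's range is limited). The gripper opens to 85 mm and grips with 20 to 120 N. Pads are 22 mm wide; open, the fingers measure 114 mm over their backs; the gripper's body (76 mm by 85 mm) begins 54 mm behind the grasp point. The pads swing forward as they close: fully open they stand 13 mm farther back than shut.
Start: joints at [1.091, 0.48, 1.596, -0, 1.065, -0.047], TCP at [272.595, 590.071, 208.997] pointing down, gripper open.
Joint ranges: [-2.75, 2.75], [-0.82, 2.05], [0.23, 2.67], [-1.56, 4.7], [0.09, 2.69], [-2.92, 2.92]. Speed limits (rad/s): [1.89, 1.89, 2.39, 3.01, 3.01, 3.01].

### API

Orientations are given as a unit quaternion [w, x, y, z].
In Python, from station import ctrl gives the robot as it stands.
- The arm moves only by the tool jog_arm, never from a script. Its argument "moves" is text: rows parted by semicolons, each of 6 numbers parted by spaces: the shift along the world's x, y, z in cm, then the turn, a rotation vector about the world's x, y, z in rad. A call has 1 to 10 rows; each row shifts and turns the pose as measured when the row begins; what a row does not reach is not made up. A row lasts 1/12 s, in which the tool goes at most 41.7 mm and 7.16 degrees, less where a joint would pass 70% of its speed; a pose out of reach is approached as far as the arm can. A call is refused whole if a number of a shift passes 4.17 or a number of a turn 0.125, either way. A call with a gripper value outside its range is refused whole. "hand" is the opening, from 0 (shut) to 1 (fully open), set as the call begins (left out, the last holds). The fingers move at their own pace and stop on an object; "squeeze" is the grip in N (left out, the last holds). Time passes only in rows, so rows that do not move let the fingers close. It gives the time, the measured TCP pose, the force and the opening at its end, in the units of the state.
- ctrl.get_state(): the state, without advancing time (a new reading comes with each control period).
- ctrl.get_image(name): name is "scene" or "top"; returns a dict with "image" (400x640x3 uint8, red, green, blue), "fx", "fy", "cx", "cy" (pixels), "k1" (the pictures are not rectified: a ray, as slopes to the right and down, at radius r is drawn at 1 + k1 r^2 times it, then the intrinsics apply), "R" (3x3) and "t" (3): a world point X has camera coordinates R X + t. Camera axes: x right, y down, z forward; pixel columns grow to the right and rows downward; lengths in mm; the calibration is good to about 2 mm. A picture is of the moment at which its call begins. There is no depth.
- ctrl.job_done(): hands the job in, once; it reports no verdict.
The state is a dict: "time": time; "q": joint angles; "joint_vel": joint speeds; "joint_efforts": joint torques, N m; "tcp_pos": TCP position; "tcp_rot": TCP orientation; "ft_force": force on the tool from outside, world axes, zero at the start; "torque": the same for the moment, N m; "width": finger opening in mm.
Only numpy, scipy, OpenCV 4.12 (cv2) and the standard library are available. Lean on these libraries where they do the work, as an engineer would, in place of code of your own. Each camera call takes 0.05 s, during which the arm holds its last target. There are 200 camera calls.

### The job

Move all three seasoning canisters out of the round tray and stand them in the grey side tray; then, while they wait there, take the short sample pot from the round tray and set it in the middle of the scale's plate, inside the black ring. After that stand each canister back in the round tray, wholly on the spot of its own cap's colour, leaving the pot on the scale. Knock none of them over.

Things in the scene. Friction and masses are not known exactly. Their poses are not given: they have to be found in the camera images.
- red_can_center (a point): Upright aluminium seasoning canister with a red cap and red band, a plain closed cylinder 46 mm across and 110 mm tall (cap: top 26 mm), about 0.2 kg, loose. This point is its centre, 55 mm above its underside; z points up along it. At the start it stands in the round seasoning tray, on one of the three coloured spots (whichever, off centre by up to 4 mm); the three canisters stand 100 mm apart, closely around the short pot.
- yellow_can_center (a point): Upright aluminium seasoning canister with a yellow cap and yellow band, a plain closed cylinder 46 mm across and 110 mm tall (cap: top 26 mm), about 0.2 kg, loose. This point is its centre, 55 mm above its underside; z points up along it. At the start it stands in the round seasoning tray, on one of the three coloured spots (whichever, off centre by up to 4 mm); the three canisters stand 100 mm apart, closely around the short pot.
- blue_can_center (a point): Upright aluminium seasoning canister with a blue cap and blue band, a plain closed cylinder 46 mm across and 110 mm tall (cap: top 26 mm), about 0.2 kg, loose. This point is its centre, 55 mm above its underside; z points up along it. At the start it stands in the round seasoning tray, on one of the three coloured spots (whichever, off centre by up to 4 mm); the three canisters stand 100 mm apart, closely around the short pot.
- pot_center (a point): Short round aluminium sample pot with a white lid and a little black knob, 52 mm across, 44 mm tall to the lid, 52 mm with the knob (16 mm across), about 0.2 kg, loose. This point is 22 mm above its underside, on its axis; z points up. At the start it stands in the middle of the round tray, its side about 9 mm from each of the three canisters, too close for a gripper.
- red_spot: Flat red spot, 70 mm across, marked on the floor of the round aluminium seasoning tray (208 mm across, floor 4 mm thick, 14 mm rim). Its origin is its centre, level with the tray floor that the canisters stand on; z points up. Fixed. The three spots lie 58 mm from the tray's centre, evenly around it.
- yellow_spot: Flat yellow spot, 70 mm across, marked on the floor of the round aluminium seasoning tray (208 mm across, floor 4 mm thick, 14 mm rim). Its origin is its centre, level with the tray floor that the canisters stand on; z points up. Fixed. The three spots lie 58 mm from the tray's centre, evenly around it.
- blue_spot: Flat blue spot, 70 mm across, marked on the floor of the round aluminium seasoning tray (208 mm across, floor 4 mm thick, 14 mm rim). Its origin is its centre, level with the tray floor that the canisters stand on; z points up. Fixed. The three spots lie 58 mm from the tray's centre, evenly around it.
- side_tray: Empty grey square side tray, 208 mm outside, 200 mm inside, walls 4 mm thick and 14 mm high, floor 4 mm thick. Origin: centre of its underside; x and y run along its sides, z up. Fixed. Room for the three canisters 110 mm apart. It, the scale and the round tray change places from one start to the next.
- scale_ring (a point): Centre of the black ring (82 mm inside, 92 mm outside) on the aluminium plate (135 x 145 mm) of a white kitchen scale 190 x 160 mm; the point lies on the plate's top, 44 mm above the table; z points up. The plate is flat and does not give; the scale is fixed. The scale's lower part with a black display lies along its x axis to -x of this point.
Things that resemble listed ones, but are neither listed nor needed, are in the scene too. There is more than one size of the part that bears yellow_can_center; the job needs the smallest.

How it is judged (in metres and radians):
On the way, in this order (a step that is already met when the one before it is completed fails the run):
1. all three canisters stand released in the grey side tray together (x of red_can_center in the frame of side_tray between -0.085 and 0.085 m and y of red_can_center in the frame of side_tray between -0.085 and 0.085 m and z of red_can_center in the frame of side_tray between 0.052 and 0.066 m and angle between each of red_can_center, yellow_can_center, blue_can_center's own z axis and vertical below 0.12 rad and linear speed of each of red_can, yellow_can, blue_can below 0.02 m/s and contact force between the fingers and red_can below 0.3 N and x of yellow_can_center in the frame of side_tray between -0.085 and 0.085 m and y of yellow_can_center in the frame of side_tray between -0.085 and 0.085 m and z of yellow_can_center in the frame of side_tray between 0.052 and 0.066 m and contact force between the fingers and yellow_can below 0.3 N and x of blue_can_center in the frame of side_tray between -0.085 and 0.085 m and y of blue_can_center in the frame of side_tray between -0.085 and 0.085 m and z of blue_can_center in the frame of side_tray between 0.052 and 0.066 m and contact force between the fingers and blue_can below 0.3 N), for 0.2 s.
2. the pot stands released inside the ring on the scale while all three canisters stand in the side tray (all of step 1 and horizontal distance between pot_center and scale_ring below 0.015 m and z of pot_center in the frame of scale_ring between 0.016 and 0.029 m and angle between pot_center's own z axis and vertical below 0.12 rad and linear speed of pot below 0.02 m/s and contact force between the fingers and pot below 0.3 N), for 0.2 s.
At the end, for the whole second after the job is handed in: Each canister stands upright (within 0.12 rad) on the tray floor, its axis within 12 mm of the centre of the spot of its own colour; the pot stands upright on the scale's plate within 15 mm of the ring's centre; all released and at rest (horizontal distance between red_can_center and red_spot below 0.012 m and z of red_can_center in the frame of red_spot between 0.048 and 0.062 m and angle between each of red_can_center, yellow_can_center, blue_can_center, pot_center's own z axis and vertical below 0.12 rad and linear speed of each of red_can, yellow_can, blue_can, pot below 0.02 m/s and contact force between the fingers and red_can below 0.3 N and horizontal distance between yellow_can_center and yellow_spot below 0.012 m and z of yellow_can_center in the frame of yellow_spot between 0.048 and 0.062 m and contact force between the fingers and yellow_can below 0.3 N and horizontal distance between blue_can_center and blue_spot below 0.012 m and z of blue_can_center in the frame of blue_spot between 0.048 and 0.062 m and contact force between the fingers and blue_can below 0.3 N and horizontal distance between pot_center and scale_ring below 0.015 m and z of pot_center in the frame of scale_ring between 0.016 and 0.029 m and contact force between the fingers and pot below 0.3 N); the robot touches nothing.
It fails at once if a canister or the pot is knocked over or tipped past 1 rad (angle between any of red_can_center, yellow_can_center, blue_can_center, pot_center's own z axis and vertical above 1 rad).
It also fails if it takes over 147 s, if anything falls off the work surface, if the arm or the gripper's body presses on something with over 40 N, if the wrist force passes 120 N, or if a joint passes its speed limit or range.

## Working session

There is one attempt and no reset: what is moved stays moved. The work goes in short steps, Python scripts to look and compute and a tool call to move; the robot and the scene stay as the last step left them, time stands still between calls to the robot, and variables do not carry over. Pictures are saved under pics/ and viewed, about 12 in all and at most 16, crops included, and the job is handed in when it is done.

Besides the shell and the picture viewer there is one more tool, called after "Emit:" by a JSON object that holds its "api" and its "payload". jog_arm: Moves the arm, as the interface text tells. Its arguments: {"type":"object","properties":{"moves":{"type":"string"},"hand":{"type":"number"},"squeeze":{"type":"number"}},"required":["moves"]}

```bash
mkdir -p pics; cat > h.py <<'E'
import numpy as np, cv2
from station import ctrl
def snap(n,f=None):
    d=ctrl.get_image(n)
    if f: cv2.imwrite('pics/'+f+'.png',d['image'][:,:,::-1])
    np.savez('pics/'+n+'.npz',**d); return d
def load(n): return dict(np.load('pics/'+n+'.npz'))
def px2w(d,u,v,z):
    K=np.array([[d['fx'],0,d['cx']],[0,d['fy'],d['cy']],[0,0,1.]],float)
    p=cv2.undistortPoints(np.array([[[u,v]]],float),K,np.array([float(d['k1']),0,0,0]))[0,0]
    R,t=d['R'],d['t']; c=-R.T@t; r=R.T@np.array([p[0],p[1],1]); return c+r*(z-c[2])/r[2]
def w2px(d,X):
    K=np.array([[d['fx'],0,d['cx']],[0,d['fy'],d['cy']],[0,0,1.]],float)
    return cv2.projectPoints(np.array([X],float),cv2.Rodrigues(d['R'])[0],np.array(d['t'],float),K,np.array([float(d['k1']),0,0,0]))[0][0,0]
def crop(d,u0,v0,u1,v1,s,f): cv2.imwrite('pics/'+f+'.png',cv2.resize(d['image'][v0:v1,u0:u1,::-1],None,fx=s,fy=s,interpolation=cv2.INTER_CUBIC))
E
python3 - <<'E'
from h import *
for n in('top','scene'):
    d=snap(n,n+'1'); print(n,d['fx'],d['k1'],-d['R'].T@d['t'],d['R'].round(3).tolist())
print(ctrl.get_state())
E
```

```text
top 518.4003359353613 0.007576734584994904 [ 521.79048358   -6.88199515 1365.56511955] [[-0.028, -1.0, 0.008], [-0.999, 0.028, -0.036], [0.036, -0.009, -0.999]]
scene 370.5696483310557 -0.06011940752329813 [1260.67933159  -75.08238205  840.97093768] [[0.079, 0.997, -0.004], [0.747, -0.062, -0.662], [-0.66, 0.05, -0.75]]
{'time': 0.1, 'q': array([ 1.09142616e+00,  4.80791458e-01,  1.59679101e+00,  1.93299423e-05,
        1.06510723e+00, -4.66030192e-02]), 'joint_vel': array([-2.53976367e-05, -5.39682684e-04, -3.09056372e-03, -6.98569780e-04,
       -2.88496703e-04, -5.72188399e-04]), 'joint_efforts': array([ 9.19157428e-04, -9.52244568e+01, -4.31041968e+01, -1.33457402e-04,
        4.86815479e-03, -3.44559896e-05]), 'tcp_pos': array([272.39826919, 589.74344365, 208.4294909 ]), 'tcp_rot': array([ 0.69050983,  0.15144532,  0.69072303, -0.15219126]), 'ft_force': array([-0.10069955, -0.48995912, -0.08119138]), 'torque': array([-0.00887616, -0.01617513,  0.00902931]), 'width': 85.15048338968188}
```

View pics/top1.png

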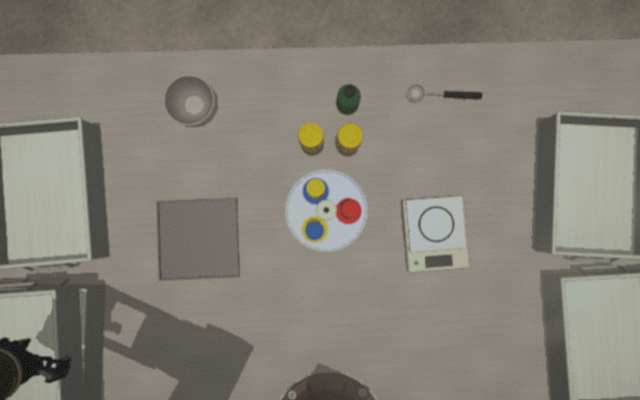

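View pics/scene1.png

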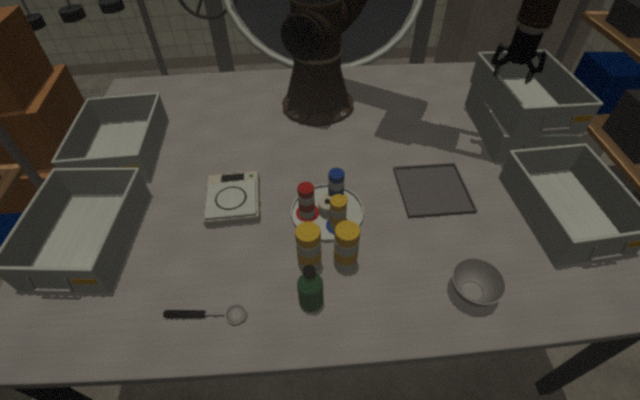

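The top view shows three yellow-capped cans: two large ones at (311,137) and (349,137), and a smaller one in the round tray at (316,188). The small one fits the description because it stands in the tray among the other canisters. The side tray is near (198,238) and the scale ring near (436,224). I'll confirm in an enlarged crop.

```bash
python3 - <<'E'
from h import *
d=load('top'); crop(d,270,110,390,260,4,'c1')
a=d['image'][190:285,150:250]; crop(d,150,190,250,285,4,'c2');crop(d,395,190,475,280,4,'c3')
a=cv2.imread('pics/c2.png');b=cv2.imread('pics/c3.png');h=max(a.shape[0],b.shape[0])
o=np.zeros((h,a.shape[1]+b.shape[1],3),'u1');o[:a.shape[0],:400]=a;o[:b.shape[0],400:]=b;cv2.imwrite('pics/c23.png',o)
E
```

```text
(no output)
```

View pics/c1.png

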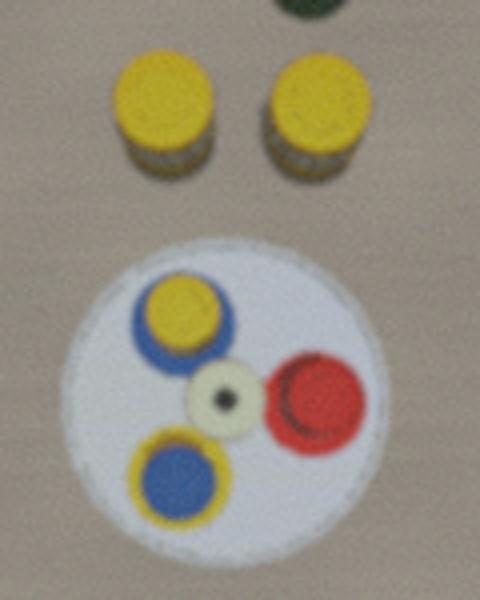

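View pics/c23.png

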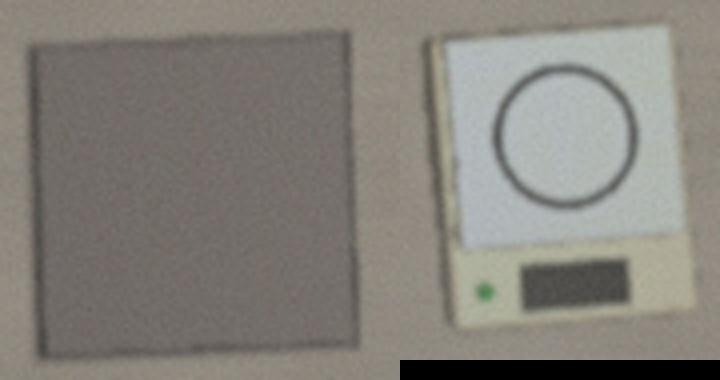

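The crop shows the tray's yellow cap, about 78 px across at (183,312), against about 100 px for the two outer cans. So the small one in the tray is the one meant. Yellow stands on the blue spot, blue on the yellow spot, and red on red. Next I convert these to world positions.

```bash
python3 - <<'E'
from h import *
d=load('top')
def P(x,y,z,u0=270,v0=110): return px2w(d,u0+x/4-.375,v0+y/4-.375,z)[:2]
for n,x,y,z in [('yel',183,312,114),('blu',179,482,114),('red',327,395,114),('potlid',226,400,48),('knob',225,400,56),('tray',226,402,14),
 ('Sblue',184,324,4),('Syel',180,478,4),('Sred',315,405,4),('bigy1',164,100,130),('bigy2',321,103,130)]: print(n,P(x,y,z).round(1))
c=[P(x,y,14,150,190) for x,y in[(30,45),(350,32),(358,345),(42,357)]]
print('side',np.round(c,1).tolist(),np.mean(c,0).round(1))
print('ring',P(166,136,44,395,190).round(1))
from scipy.spatial.transform import Rotation as Ro
s=ctrl.get_state();q=s['tcp_rot'];print(Ro.from_quat(np.r_[q[1:],q[0]]).as_matrix().round(3))
t=load('scene')
for X in [P(183,312,114),P(179,482,114),P(327,395,114)]: print(w2px(t,[*X,114]))
E
```

```text
yel [611.9  14.3]
blu [509.3  19.5]
red [559.2 -71.2]
potlid [559.8 -10.3]
knob [559.6  -9.7]
tray [559.5 -10.4]
Sblue [611.9  15.8]
Syel [510.8  21.1]
Sred [556.2 -68.8]
bigy1 [738.2  22. ]
bigy2 [733.9 -72. ]
side [[595.9, 428.3], [598.6, 220.5], [395.4, 219.8], [393.7, 423.8]] [495.9 323.1]
ring [ 516.4 -289.9]
[[-0.001  0.419  0.908]
 [-0.001  0.908 -0.419]
 [-1.    -0.001 -0.   ]]
[338.74595182 199.23333598]
[336.70303768 172.19886673]
[305.39967267 186.83712134]
```

Positions (mm):

| Item | Position |
|---|---|
| Red can | (559,-71) |
| Yellow can | (612,14) |
| Blue can | (509,19.5) |
| Pot | (560,-10) |
| Side tray | (496,323) |
| Ring | (516,-290) |

The fitted spots are blue (611.5,15.7), yellow (511,21.3) and red (556.4,-68.4). I can keep the tool orientation throughout: the fingers clear the neighbouring cans, and pass above the pot as long as TCP z is at least 65. I go to yellow first.

Emit:
{"api": "jog_arm", "payload": {"moves": "1 -1.7 0 0 0 0;2 -3.4 0 0 0 0;2 -3.4 0 0 0 0;2 -3.4 0 0 0 0;2 -3.4 0 0 0 0;2 -3.4 0 0 0 0;2 -3.4 0 0 0 0;2 -3.4 0 0 0 0;2 -3.4 0 0 0 0;2 -3.4 0 0 0 0", "hand": 1, "squeeze": 50}}

```text
time: 0.93
tcp_pos: [461.7, 257.7, 205.2]
tcp_rot: [0.69, 0.147, 0.693, -0.149]
ft_force: [0.1, 1.5, -0.6]
width: 85.3
```

Emit:
{"api": "jog_arm", "payload": {"moves": "2 -3.4 0 0 0 0;2 -3.4 0 0 0 0;2 -3.4 0 0 0 0;2 -3.4 0 0 0 0;2 -3.4 0 0 0 0;2 -3 0 0 0 0;1.5 -2 0 0 0 0;1 -1.5 0 0 0 0;0.4 -0.7 0 0 0 0;0 0 0 0 0 0"}}

```text
time: 1.77
tcp_pos: [617.2, -6.6, 203.1]
tcp_rot: [0.689, 0.149, 0.693, -0.152]
ft_force: [-0.1, 0.4, -0.3]
width: 85.6
```

Emit:
{"api": "jog_arm", "payload": {"moves": "-0.5 1.4 -1 0 0 0;0 0.6 -2 0 0 0;0 0 -2 0 0 0;0 0 0 0 0 0"}}

```text
time: 2.1
tcp_pos: [610.3, 16.6, 152.1]
tcp_rot: [0.689, 0.15, 0.693, -0.152]
ft_force: [-1.9, 0.3, 0.1]
width: 85.3
```

Emit:
{"api": "jog_arm", "payload": {"moves": "0.15 -0.2 -1.5 0 0 0;0 0 -2 0 0 0;0 0 -2 0 0 0;0 0 -1.5 0 0 0;0 0 -0.5 0 0 0;0 0 0 0 0 0"}}

```text
time: 2.6
tcp_pos: [609.7, 20.6, 78.8]
tcp_rot: [0.689, 0.148, 0.693, -0.15]
ft_force: [0.0, -0.1, 0.4]
width: 85.8
```

```bash
python3 - <<'E'
from h import *
d=snap('scene'); crop(d,260,110,400,270,4,'s2')
E
```

```text
(no output)
```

View pics/s2.png

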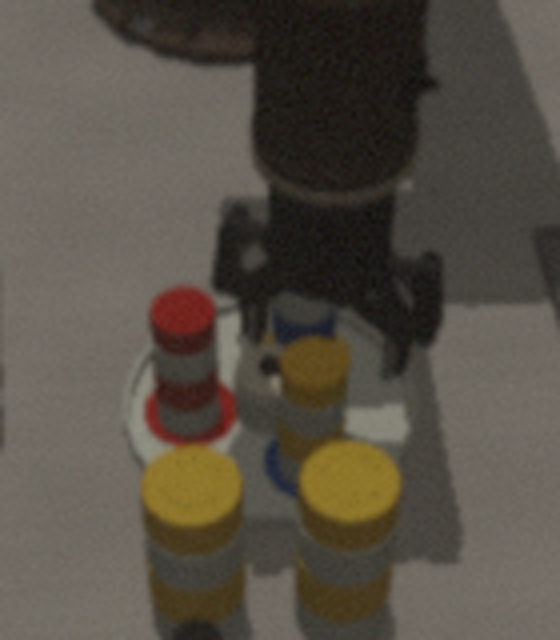

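The scene view shows the small yellow can at about (315,355) in the crop, lying between the open fingers with tips at about (250,335) and (395,375). The red can at (185,310) and the pot are clear. I'll check how noisy the pose reading is.

```bash
python3 - <<'E'
from h import *
for i in range(5):
    s=ctrl.get_state(); print(s['time'],s['tcp_pos'].round(1),s['joint_vel'].round(4)); 
    if i<3: snap('scene')
d=load('scene');p=s['tcp_pos']
j=np.array([.419,.908,0])
for k in(-42,42):print(((w2px(d,p+[0,0,13]+k*j)-[260,110])*4).round())
E
```

```text
2.65 [610.   20.6  79.4] [-0.006  -0.0125 -0.0131 -0.0021  0.0051 -0.0036]
2.7 [610.6  20.4  79.9] [-0.0042 -0.0104 -0.0081 -0.0021 -0.0022 -0.003 ]
2.75 [611.   20.2  80.3] [-0.0033 -0.0044 -0.004  -0.0016 -0.0062 -0.0027]
2.8 [611.2  20.   80.4] [-0.0046  0.0016 -0.0013 -0.0005 -0.0041 -0.0006]
2.8 [611.2  20.   80.4] [-0.0046  0.0016 -0.0013 -0.0005 -0.0041 -0.0006]
[264. 360.]
[383. 393.]
```

Emit:
{"api": "jog_arm", "payload": {"moves": "0.1 -0.6 -0.6 0 0 0;0 0 -0.6 0 0 0;0 0 0 0 0 0;0 0 0 0 0 0"}}

```text
time: 3.13
tcp_pos: [614.0, 13.1, 69.9]
tcp_rot: [0.692, 0.149, 0.69, -0.15]
ft_force: [0.1, -0.6, 0.0]
width: 85.7
```

Emit:
{"api": "jog_arm", "payload": {"moves": "0 0 0 0 0 0;0 0 0 0 0 0;0 0 0 0 0 0;0 0 0 0 0 0;0 0 0 0 0 0;0 0 0 0 0 0", "hand": 0}}

```text
time: 3.63
tcp_pos: [614.3, 13.0, 70.4]
tcp_rot: [0.692, 0.149, 0.69, -0.15]
ft_force: [0.1, 1.0, -1.8]
width: 44.4
```

Emit:
{"api": "jog_arm", "payload": {"moves": "0 0 1 0 0 0;0 0 2 0 0 0;0 0 3 0 0 0;0 0 3 0 0 0;0 0 2 0 0 0;0 0 1 0 0 0;0 0 0 0 0 0"}}

```text
time: 4.22
tcp_pos: [611.3, 13.4, 197.7]
tcp_rot: [0.691, 0.149, 0.692, -0.15]
ft_force: [-0.0, 0.5, -1.7]
width: 44.3
```

Emit:
{"api": "jog_arm", "payload": {"moves": "-0.2 1 0 0 0 0;-0.6 2 0 0 0 0;-0.6 3 0 0 0 0;-0.6 3.5 0 0 0 0;-0.6 3.5 0 0 0 0;-0.6 3.5 0 0 0 0;-0.6 3.5 0 0 0 0;-0.6 3.5 0 0 0 0;-0.6 3.5 0 0 0 0;-0.6 3.5 0 0 0 0"}}

```text
time: 5.05
tcp_pos: [546.4, 326.8, 191.7]
tcp_rot: [0.688, 0.15, 0.693, -0.155]
ft_force: [1.4, 0.4, -1.9]
width: 44.2
```

Emit:
{"api": "jog_arm", "payload": {"moves": "0.3 2 0 0 0 0;0.2 1 0 0 0 0;0 0.4 0 0 0 0;0 0 0 0 0 0"}}

```text
time: 5.38
tcp_pos: [545.5, 369.9, 187.5]
tcp_rot: [0.686, 0.147, 0.696, -0.154]
ft_force: [-0.7, -0.3, -2.5]
width: 44.1
```

Emit:
{"api": "jog_arm", "payload": {"moves": "0.3 0.4 -1 0 0 0;0.2 0.2 -2.5 0 0 0;0 0 -2.5 0 0 0;0 0 -2 0 0 0;0 0 -1 0 0 0;0 0 -0.4 0 0 0;0 0 0 0 0 0;0 0 0 0 0 0"}}

```text
time: 6.05
tcp_pos: [552.7, 367.5, 87.1]
tcp_rot: [0.685, 0.149, 0.695, -0.157]
ft_force: [1.1, 0.9, -2.6]
width: 44.4
```

```bash
cat > st.py <<'E'
from h import *
from scipy.spatial.transform import Rotation as Ro
s=ctrl.get_state();q=s['tcp_rot'];M=Ro.from_quat(np.r_[q[1:],q[0]]).as_matrix()
# rotation vector that brings tool x back to straight down, and jaw angle
x=M[:,0]; print(s['time'],s['tcp_pos'].round(1),'tilt fix',np.cross(x,[0,0,-1]).round(3),'jaw',np.degrees(np.arctan2(M[1,1],M[0,1])).round(1),s['ft_force'].round(1),s['joint_vel'].round(3))
E
python3 st.py
```

```text
6.05 [552.7 367.5  87.1] tilt fix [ 0.009 -0.016  0.   ] jaw 65.0 [ 1.1  0.9 -2.6] [-0.011  0.001  0.001 -0.     0.    -0.002]
```

Emit:
{"api": "jog_arm", "payload": {"moves": "0 0.6 -0.4 0.009 -0.016 0;0 0.2 -0.5 0 0 0;0 0 -0.4 0 0 0;0 0 0 0 0 0;0 0 0 0 0 0"}}

```text
time: 6.47
tcp_pos: [555.5, 375.9, 77.7]
tcp_rot: [0.692, 0.155, 0.689, -0.152]
ft_force: [-0.2, -0.1, -1.9]
width: 44.2
```

```bash
python3 st.py
```

```text
6.4667 [555.5 375.9  77.7] tilt fix [-0.003  0.004  0.   ] jaw 64.9 [-0.2 -0.1 -1.9] [-0.002  0.001 -0.004 -0.001  0.004 -0.003]
```

Emit:
{"api": "jog_arm", "payload": {"moves": "0 0 -0.4 0 0 0;0 0 -0.3 0 0 0;0 0 0 0 0 0;0 0 0 0 0 0"}}

```text
time: 6.8
tcp_pos: [556.2, 375.9, 71.0]
tcp_rot: [0.692, 0.155, 0.689, -0.152]
ft_force: [-0.3, -0.1, -1.6]
width: 44.4
```

Emit:
{"api": "jog_arm", "payload": {"moves": "0 0 -0.15 0 0 0;0 0 0 0 0 0;0 0 0 0 0 0"}}

```text
time: 7.05
tcp_pos: [557.1, 376.3, 70.7]
tcp_rot: [0.692, 0.155, 0.688, -0.152]
ft_force: [0.2, 0.2, -2.2]
width: 43.9
```

Emit:
{"api": "jog_arm", "payload": {"moves": "0 0 0 0 0 0;0 0 0 0 0 0;0 0 0 0 0 0;0 0 0 0 0 0;0 0 0 0 0 0", "hand": 1}}

```text
time: 7.47
tcp_pos: [557.3, 376.5, 70.9]
tcp_rot: [0.692, 0.155, 0.688, -0.151]
ft_force: [0.4, 0.2, 0.3]
width: 85.3
```

Emit:
{"api": "jog_arm", "payload": {"moves": "0 0 1 0 0 0;0 0 2 0 0 0;0 0 3 0 0 0;0 0 3 0 0 0;0 0 2 0 0 0;0 0 1 0 0 0;0 0 0 0 0 0"}}

```text
time: 8.05
tcp_pos: [555.5, 375.4, 198.2]
tcp_rot: [0.692, 0.155, 0.689, -0.152]
ft_force: [-0.2, 0.2, -0.2]
width: 85.5
```

Emit:
{"api": "jog_arm", "payload": {"moves": "-0.2 -1.5 0 0 0 0;-0.5 -3.5 0 0 0 0;-0.5 -3.7 0 0 0 0;-0.5 -3.7 0 0 0 0;-0.5 -3.7 0 0 0 0;-0.5 -3.7 0 0 0 0;-0.5 -3.7 0 0 0 0;-0.5 -3.7 0 0 0 0;-0.4 -3 0 0 0 0;-0.3 -2 0 0 0 0"}}

```text
time: 8.88
tcp_pos: [499.3, 40.7, 187.8]
tcp_rot: [0.689, 0.151, 0.693, -0.151]
ft_force: [0.4, 0.4, 0.2]
width: 85.7
```

Emit:
{"api": "jog_arm", "payload": {"moves": "0 -1 0 0 0 0;0 -0.4 0 0 0 0;0 0 0 0 0 0;0 0 0 0 0 0"}}

```text
time: 9.22
tcp_pos: [494.2, 20.6, 184.1]
tcp_rot: [0.686, 0.152, 0.695, -0.154]
ft_force: [1.2, 0.3, -1.0]
width: 85.2
```

```bash
python3 st.py
```

```text
9.2167 [494.2  20.6 184.1] tilt fix [-0.001 -0.013 -0.   ] jaw 65.0 [ 1.2  0.3 -1. ] [-0.006  0.006  0.01   0.    -0.007 -0.001]
```

Emit:
{"api": "jog_arm", "payload": {"moves": "0.8 0 -1 0 -0.013 0;0.6 0 -2 0 0 0;0.1 0 -2 0 0 0;0 0 -1 0 0 0;0 0 0 0 0 0;0 0 0 0 0 0"}}

```text
time: 9.72
tcp_pos: [509.9, 25.9, 120.8]
tcp_rot: [0.691, 0.152, 0.691, -0.15]
ft_force: [-0.1, 0.3, 0.7]
width: 85.5
```

```bash
python3 st.py
```

```text
9.7167 [509.9  25.9 120.8] tilt fix [-0.002  0.001  0.   ] jaw 65.3 [-0.1  0.3  0.7] [ 0.019  0.019  0.006  0.003 -0.008  0.005]
```

Emit:
{"api": "jog_arm", "payload": {"moves": "0 -0.6 -1 0 0 0;0 -0.2 -1.6 0 0 0;0 0 -1.4 0 0 0;0 0 -0.5 0 0 0;0 0 0 0 0 0;0 0 0 0 0 0;0 0 0 0 0 0"}}

```text
time: 10.3
tcp_pos: [512.0, 18.3, 76.0]
tcp_rot: [0.693, 0.151, 0.689, -0.149]
ft_force: [-0.9, 0.6, 1.3]
width: 85.6
```

Emit:
{"api": "jog_arm", "payload": {"moves": "0 0 0 0 0 0;0 0 0 0 0 0;0 0 0 0 0 0;0 0 0 0 0 0;0 0 0 0 0 0;0 0 0 0 0 0", "hand": 0}}

```text
time: 10.8
tcp_pos: [513.9, 18.3, 79.0]
tcp_rot: [0.695, 0.151, 0.688, -0.149]
ft_force: [0.0, 0.6, -3.1]
width: 43.9
```

Emit:
{"api": "jog_arm", "payload": {"moves": "0 0 1 0 0.01 0;0 0 2 0 0 0;0 0 3 0 0 0;0 0 3 0 0 0;0 0 2 0 0 0;0 0 1 0 0 0;0 0 0 0 0 0"}}

```text
time: 11.38
tcp_pos: [510.5, 18.4, 202.5]
tcp_rot: [0.689, 0.15, 0.693, -0.15]
ft_force: [0.7, -0.2, -3.5]
width: 43.5
```

Emit:
{"api": "jog_arm", "payload": {"moves": "0.2 1 0 0 0 0;0.5 2.5 0 0 0 0;0.5 3.5 0 0 0 0;0.5 3.5 0 0 0 0;0.5 3.5 0 0 0 0;0.5 3.5 0 0 0 0;0.4 3 0 0 0 0;0.3 2 0 0 0 0;0.2 1 0 0 0 0;0 0.3 0 0 0 0"}}

```text
time: 12.22
tcp_pos: [541.6, 270.1, 191.5]
tcp_rot: [0.685, 0.15, 0.696, -0.153]
ft_force: [-1.0, -0.6, -3.0]
width: 43.5
```

Emit:
{"api": "jog_arm", "payload": {"moves": "0 0 0 0 0 0;0 0 0 0 0 0;0 0 0 0 0 0"}}

```text
time: 12.47
tcp_pos: [539.9, 269.0, 189.1]
tcp_rot: [0.684, 0.148, 0.697, -0.154]
ft_force: [-0.1, -1.1, -2.3]
width: 44.1
```

```bash
python3 st.py
```

```text
12.4667 [539.9 269.  189.1] tilt fix [ 0.003 -0.02   0.   ] jaw 65.3 [-0.1 -1.1 -2.3] [-0.015 -0.002  0.012 -0.003 -0.002 -0.006]
```

Emit:
{"api": "jog_arm", "payload": {"moves": "0.6 0 -1 0.003 -0.02 0;0.5 -0.2 -2.2 0 0 0;0 0 -2.5 0 0 0;0 0 -2.2 0 0 0;0 0 -1.2 0 0 0;0 0 -0.5 0 0 0;0 0 -0.3 0 0 0;0 0 0 0 0 0;0 0 0 0 0 0"}}

```text
time: 13.22
tcp_pos: [553.1, 257.0, 89.4]
tcp_rot: [0.691, 0.155, 0.688, -0.154]
ft_force: [-0.4, 0.4, -2.3]
width: 43.9
```

```bash
python3 st.py
```

```text
13.2167 [553.1 257.   89.4] tilt fix [0.    0.004 0.   ] jaw 64.7 [-0.4  0.4 -2.3] [-0.009 -0.006 -0.     0.001  0.002 -0.003]
```

Emit:
{"api": "jog_arm", "payload": {"moves": "0 0.6 -0.6 0 -0.002 0;0 0.2 -0.5 0 0 0;0 0 0 0 0 0;0 0 0 0 0 0"}}

```text
time: 13.55
tcp_pos: [554.9, 266.3, 80.2]
tcp_rot: [0.694, 0.156, 0.686, -0.153]
ft_force: [-0.1, -0.7, -3.5]
width: 43.5
```

Emit:
{"api": "jog_arm", "payload": {"moves": "0 0 -0.2 0 0 0;0 0 0 0 0 0;0 0 0 0 0 0"}}

```text
time: 13.8
tcp_pos: [555.3, 267.0, 78.7]
tcp_rot: [0.694, 0.156, 0.686, -0.153]
ft_force: [0.7, -0.4, -2.4]
width: 43.5
```

Emit:
{"api": "jog_arm", "payload": {"moves": "0 0 -0.3 0 -0.01 0;0 0 0 0 0 0;0 0 0 0 0 0"}}

```text
time: 14.05
tcp_pos: [558.4, 268.4, 79.2]
tcp_rot: [0.7, 0.158, 0.68, -0.15]
ft_force: [0.0, 0.6, -2.4]
width: 43.6
```

Emit:
{"api": "jog_arm", "payload": {"moves": "0 0 -0.15 0 0 0;0 0 0 0 0 0;0 0 0 0 0 0"}}

```text
time: 14.3
tcp_pos: [558.9, 268.4, 78.2]
tcp_rot: [0.7, 0.159, 0.68, -0.15]
ft_force: [0.6, -0.3, 1.9]
width: 43.8
```

```bash
python3 st.py
```

```text
14.3 [558.9 268.4  78.2] tilt fix [-0.005  0.031  0.   ] jaw 64.8 [ 0.6 -0.3  1.9] [-0.002  0.    -0.001 -0.002 -0.004  0.   ]
```

Emit:
{"api": "jog_arm", "payload": {"moves": "-0.1 0 0.05 -0.004 0.026 0;0 0 0 0 0 0;0 0 -0.05 0 0 0;0 0 0 0 0 0"}}

```text
time: 14.63
tcp_pos: [557.9, 268.2, 78.4]
tcp_rot: [0.692, 0.155, 0.688, -0.154]
ft_force: [-1.7, -1.2, 3.7]
width: 43.5
```

```bash
python3 st.py
```

```text
14.6333 [557.9 268.2  78.4] tilt fix [-0.001  0.005  0.   ] jaw 64.7 [-1.7 -1.2  3.7] [ 0.    -0.003  0.008 -0.004 -0.007  0.003]
```

Contact is felt and the tool is upright, so I release. Then I lift and go to red.

Emit:
{"api": "jog_arm", "payload": {"moves": "0 0 0 0 0 0;0 0 0 0 0 0;0 0 0 0 0 0;0 0 0 0 0 0;0 0 0 0 0 0", "hand": 1}}

```text
time: 15.05
tcp_pos: [557.4, 267.9, 77.6]
tcp_rot: [0.692, 0.155, 0.688, -0.154]
ft_force: [0.1, 0.1, 0.1]
width: 85.2
```

Emit:
{"api": "jog_arm", "payload": {"moves": "0 0 1 0 0 0;0 0 2 0 0 0;0 0 3 0 0 0;0 0 3 0 0 0;0 0 2 0 0 0;0 0 1 0 0 0;0 0 0 0 0 0"}}

```text
time: 15.63
tcp_pos: [555.3, 267.1, 204.6]
tcp_rot: [0.691, 0.155, 0.689, -0.154]
ft_force: [-0.2, -0.5, 0.5]
width: 85.4
```

Emit:
{"api": "jog_arm", "payload": {"moves": "0.1 -1.5 0 0 0 0;0.1 -3.5 0.1 0 0 0;0.1 -3.7 0.1 0 0 0;0.1 -3.7 0.1 0 0 0;0.1 -3.7 0.1 0 0 0;0.1 -3.7 0.1 0 0 0;0.1 -3.7 0.1 0 0 0;0.1 -3.5 0.1 0 0 0;0.1 -2.5 0.1 0 0 0;0.1 -1.5 0 0 0 0"}}

```text
time: 16.47
tcp_pos: [556.3, -57.6, 202.1]
tcp_rot: [0.688, 0.151, 0.693, -0.153]
ft_force: [-0.1, 0.2, -0.3]
width: 85.3
```

Emit:
{"api": "jog_arm", "payload": {"moves": "0 -0.7 0 0 0 0;0 -0.2 0 0 0 0;0 0 0 0 0 0;0 0 0 0 0 0"}}

```text
time: 16.8
tcp_pos: [553.2, -70.8, 198.2]
tcp_rot: [0.685, 0.153, 0.695, -0.155]
ft_force: [0.7, -0.5, -0.1]
width: 85.8
```

```bash
python3 st.py;python3 -c "
from h import *
d=snap('top');crop(d,150,110,390,290,3,'t3')"
```

```text
16.8 [553.2 -70.8 198.2] tilt fix [-0.001 -0.014 -0.   ] jaw 64.9 [ 0.7 -0.5 -0.1] [ 0.004  0.007  0.01   0.004 -0.004  0.005]
```

View pics/t3.png

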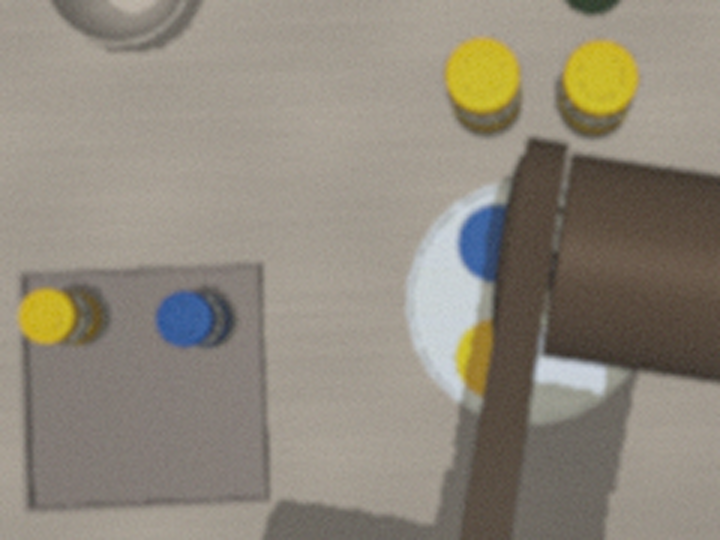

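Both moved canisters stand upright in the side tray: yellow cap at (48,316), blue at (186,319) in the crop. Now red.

Emit:
{"api": "jog_arm", "payload": {"moves": "0.4 0 -1 0 -0.014 0;0.2 -0.2 -2 0 0 0;0 0 -2.2 0 0 0;0 0 -2.2 0 0 0;0 0 -2 0 0 0;0 0 -1 0 0 0;0 0 -0.4 0 0 0;0 0 0 0 0 0;0 0 0 0 0 0"}}

```text
time: 17.6
tcp_pos: [561.1, -63.1, 87.8]
tcp_rot: [0.692, 0.15, 0.69, -0.149]
ft_force: [0.5, -0.5, 0.8]
width: 85.8
```

```bash
python3 st.py; python3 -c "
from h import *
d=load('top')
for n,x,y in(('yel',48,316),('blu',186,319)):print(n,px2w(d,150+x/3-.33,110+y/3-.33,114))"
```

```text
17.6 [561.1 -63.1  87.8] tilt fix [-0.001  0.004  0.   ] jaw 65.6 [ 0.5 -0.5  0.8] [ 0.011 -0.002 -0.004  0.     0.005  0.001]
yel [555.78658282 376.1741922  114.        ]
blu [550.27515442 265.86349832 114.        ]
```

Emit:
{"api": "jog_arm", "payload": {"moves": "-0.3 -0.7 -0.6 0 0.004 0;0 -0.2 -0.8 0 0 0;0 0 -0.4 0 0 0;0 0 0 0 0 0;0 0 0 0 0 0;0 0 0 0 0 0"}}

```text
time: 18.1
tcp_pos: [560.0, -73.6, 71.2]
tcp_rot: [0.693, 0.15, 0.689, -0.149]
ft_force: [0.7, 0.0, 0.8]
width: 85.5
```

Emit:
{"api": "jog_arm", "payload": {"moves": "0 0 0 0 0 0;0 0 0 0 0 0;0 0 0 0 0 0;0 0 0 0 0 0;0 0 0 0 0 0;0 0 0 0 0 0", "hand": 0}}

```text
time: 18.6
tcp_pos: [560.9, -73.5, 72.4]
tcp_rot: [0.693, 0.15, 0.689, -0.149]
ft_force: [0.5, 1.4, -1.7]
width: 44.1
```

```bash
python3 st.py
```

```text
18.6 [560.9 -73.5  72.4] tilt fix [0.    0.007 0.   ] jaw 65.5 [ 0.5  1.4 -1.7] [ 0.    -0.004 -0.001 -0.001 -0.    -0.001]
```

Emit:
{"api": "jog_arm", "payload": {"moves": "0 0 1 0 0.007 0;0 0 2 0 0 0;0 0 3 0 0 0;0 0 3 0 0 0;0 0 2 0 0 0;0 0 1 0 0 0;0 0 0 0 0 0"}}

```text
time: 19.18
tcp_pos: [557.4, -72.7, 195.2]
tcp_rot: [0.689, 0.149, 0.694, -0.15]
ft_force: [0.2, 0.4, -1.6]
width: 44.4
```

Emit:
{"api": "jog_arm", "payload": {"moves": "-0.3 1 0 0 0 0;-0.8 2.5 0.1 0 0 0;-1 3.5 0.1 0 0 0;-1 3.5 0.1 0 0 0;-1 3.5 0.1 0 0 0;-1 3.5 0.1 0 0 0;-1 3.5 0.1 0 0 0;-1 3.5 0.1 0 0 0;-1 3.5 0.1 0 0 0;-1 3.5 0.1 0 0 0"}}

```text
time: 20.02
tcp_pos: [454.7, 250.6, 194.4]
tcp_rot: [0.684, 0.151, 0.696, -0.155]
ft_force: [2.6, 0.2, -1.0]
width: 44.5
```

Emit:
{"api": "jog_arm", "payload": {"moves": "-0.8 2.5 0 0 0 0;-0.4 1.5 0 0 0 0;-0.2 1 0 0 0 0;0 0.4 0 0 0 0;0 0 0 0 0 0;0 0 0 0 0 0"}}

```text
time: 20.52
tcp_pos: [432.0, 312.8, 188.4]
tcp_rot: [0.682, 0.147, 0.699, -0.155]
ft_force: [-0.7, 0.6, -2.6]
width: 44.4
```

```bash
python3 st.py
```

```text
20.5167 [432.  312.8 188.4] tilt fix [ 0.006 -0.026  0.   ] jaw 65.4 [-0.7  0.6 -2.6] [-0.004  0.007  0.005 -0.002 -0.002 -0.002]
```

Emit:
{"api": "jog_arm", "payload": {"moves": "0.7 0.6 -1 0.006 -0.024 0;0.5 0.6 -2.2 0 0 0;0 0.2 -2.5 0 0 0;0 0.1 -2.4 0 0 0;0 0 -1.4 0 0 0;0 0 -0.8 0 0 0;0 0 -0.3 0 0 0;0 0 0 0 0 0;0 0 0 0 0 0"}}

```text
time: 21.27
tcp_pos: [449.2, 319.4, 79.0]
tcp_rot: [0.691, 0.154, 0.69, -0.154]
ft_force: [0.6, -0.5, -1.7]
width: 44.6
```

```bash
python3 st.py
```

```text
21.2667 [449.2 319.4  79. ] tilt fix [0.    0.001 0.   ] jaw 64.8 [ 0.6 -0.5 -1.7] [-0.012 -0.004 -0.002 -0.001  0.003 -0.003]
```

Emit:
{"api": "jog_arm", "payload": {"moves": "0 0 -0.4 0 0 0;0 0 -0.3 0 0 0;0 0 0 0 0 0;0 0 0 0 0 0"}}

```text
time: 21.6
tcp_pos: [451.1, 319.9, 74.2]
tcp_rot: [0.692, 0.156, 0.688, -0.153]
ft_force: [0.3, -0.1, -2.2]
width: 44.4
```

Emit:
{"api": "jog_arm", "payload": {"moves": "0 0 -0.1 0 0 0;0 0 0 0 0 0;0 0 0 0 0 0"}}

```text
time: 21.85
tcp_pos: [451.5, 320.4, 73.9]
tcp_rot: [0.692, 0.156, 0.688, -0.153]
ft_force: [-0.8, -0.8, -1.5]
width: 44.4
```

```bash
python3 st.py
```

```text
21.85 [451.5 320.4  73.9] tilt fix [-0.003  0.006  0.   ] jaw 64.8 [-0.8 -0.8 -1.5] [-0.    -0.002  0.001  0.     0.     0.002]
```

Emit:
{"api": "jog_arm", "payload": {"moves": "0 0 -0.2 0 0 0;0 0 0 0 0 0;0 0 -0.1 0 0 0;0 0 0 0 0 0"}}

```text
time: 22.18
tcp_pos: [452.2, 320.8, 72.3]
tcp_rot: [0.693, 0.156, 0.688, -0.152]
ft_force: [-1.6, -2.6, 0.8]
width: 44.4
```

Emit:
{"api": "jog_arm", "payload": {"moves": "0 0 0 0 0 0;0 0 0 0 0 0;0 0 0 0 0 0;0 0 0 0 0 0;0 0 0 0 0 0", "hand": 1}}

```text
time: 22.6
tcp_pos: [452.5, 321.1, 72.3]
tcp_rot: [0.693, 0.156, 0.687, -0.152]
ft_force: [0.4, -0.2, -0.1]
width: 85.6
```

Emit:
{"api": "jog_arm", "payload": {"moves": "0 0 1 0 0 0;0 0 2 0 0 0;0 0 3 0 0 0;0 0 3 0 0 0;0 0 2 0 0 0;0 0 1 0 0 0;0 0 0 0 0 0"}}

```text
time: 23.18
tcp_pos: [450.7, 320.1, 200.2]
tcp_rot: [0.692, 0.156, 0.688, -0.153]
ft_force: [0.2, 0.6, 0.3]
width: 85.2
```

Emit:
{"api": "jog_arm", "payload": {"moves": "0.6 -1.5 0 0 0 0;1.2 -3.5 0.1 0 0 0;1.3 -3.7 0.1 0 0 0;1.3 -3.7 0.1 0 0 0;1.3 -3.7 0.1 0 0 0;1.3 -3.7 0.1 0 0 0;1.3 -3.7 0.1 0 0 0;1.3 -3.2 0.1 0 0 0;1.1 -2.5 0.1 0 0 0;0.6 -1.2 0 0 0 0"}}

```text
time: 24.02
tcp_pos: [563.2, 5.3, 207.7]
tcp_rot: [0.693, 0.154, 0.689, -0.149]
ft_force: [-0.5, 0.1, -0.7]
width: 85.2
```

Emit:
{"api": "jog_arm", "payload": {"moves": "0.3 -0.5 0 0 0 0;0 -0.2 0 0 0 0;0 0 0 0 0 0;0 0 0 0 0 0"}}

```text
time: 24.35
tcp_pos: [565.8, -4.3, 206.0]
tcp_rot: [0.691, 0.155, 0.689, -0.151]
ft_force: [0.2, -0.5, 0.1]
width: 85.9
```

```bash
python3 st.py;python3 -c "
from h import *
d=snap('top');crop(d,150,170,400,290,3,'t4')"
```

```text
24.35 [565.8  -4.3 206. ] tilt fix [-0.005  0.004  0.   ] jaw 65.0 [ 0.2 -0.5  0.1] [ 0.011 -0.001  0.009  0.002  0.     0.005]
```

View pics/t4.png

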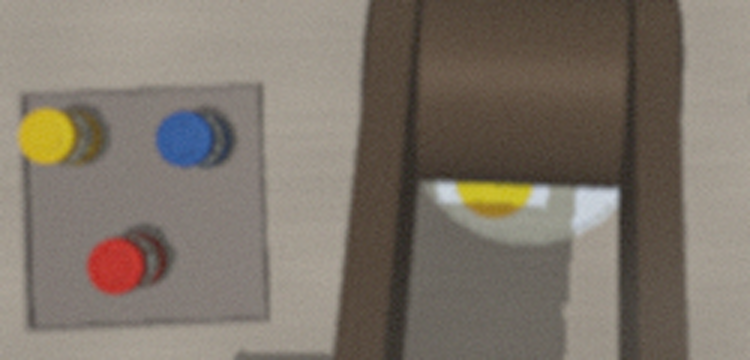

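The view shows red (116,265), blue (184,139) and yellow (47,136) all upright in the side tray. Now the pot, at (560,-10).

Emit:
{"api": "jog_arm", "payload": {"moves": "-0.3 -0.4 -1 0 0 0;-0.2 -0.3 -2.5 0 0 0;0 0 -3 0 0 0;0 0 -3 0 0 0;0 0 -3 0 0 0;0 0 -2 0 0 0;0 0 -1 0 0 0;0 0 -0.4 0 0 0;0 0 0 0 0 0;0 0 0 0 0 0"}}

```text
time: 25.23
tcp_pos: [554.5, -4.0, 38.1]
tcp_rot: [0.693, 0.151, 0.69, -0.146]
ft_force: [0.1, -0.5, 1.3]
width: 85.7
```

```bash
python3 st.py; python3 -c "
from h import *
d=load('top')
for n,x,y in(('yel',47,136),('blu',184,139),('red',116,265)):print(n,px2w(d,150+x/3-.33,170+y/3-.33,114))"
```

```text
25.2333 [554.5  -4.   38.1] tilt fix [-0.006  0.005  0.   ] jaw 65.7 [ 0.1 -0.5  1.3] [ 0.01   0.002  0.008 -0.001 -0.006  0.   ]
yel [555.80904766 376.97286487 114.        ]
blu [550.32019093 267.46471288 114.        ]
red [451.04693559 323.70691236 114.        ]
```

Emit:
{"api": "jog_arm", "payload": {"moves": "0.4 -0.6 -0.6 -0.004 0.004 0;0 -0.1 -1 0 0 0;0 0 -0.8 0 0 0;0 0 -0.3 0 0 0;0 0 0 0 0 0;0 0 0 0 0 0;0 0 0 0 0 0"}}

```text
time: 25.82
tcp_pos: [561.1, -11.8, 11.1]
tcp_rot: [0.693, 0.149, 0.689, -0.148]
ft_force: [0.7, -0.7, 0.3]
width: 85.7
```

```bash
python3 st.py
```

```text
25.8167 [561.1 -11.8  11.1] tilt fix [-0.001  0.006  0.   ] jaw 65.7 [ 0.7 -0.7  0.3] [-0.002  0.001  0.    -0.    -0.     0.001]
```

Emit:
{"api": "jog_arm", "payload": {"moves": "0 0 0 0 0 0;0 0 0 0 0 0;0 0 0 0 0 0;0 0 0 0 0 0;0 0 0 0 0 0;0 0 0 0 0 0", "hand": 0}}

```text
time: 26.32
tcp_pos: [561.5, -11.8, 12.6]
tcp_rot: [0.694, 0.149, 0.689, -0.148]
ft_force: [-0.6, -1.0, -3.6]
width: 50.0
```

Emit:
{"api": "jog_arm", "payload": {"moves": "0 0 0.8 0 0 0;0 0 2 0 0 0;0 0 2 0 0 0;0 0 2 0 0 0;0 0 2 0 0 0;0 0 1.5 0 0 0;0 0 1 0 0 0;0 0 0 0 0 0"}}

```text
time: 26.98
tcp_pos: [559.1, -11.4, 132.8]
tcp_rot: [0.693, 0.149, 0.69, -0.148]
ft_force: [1.2, 0.6, -2.4]
width: 49.5
```

Emit:
{"api": "jog_arm", "payload": {"moves": "-0.2 -1 0 0 0 0;-0.4 -2 0.1 0 0 0;-0.5 -3.2 0.1 0 0 0;-0.5 -3.5 0.1 0 0 0;-0.5 -3.5 0.1 0 0 0;-0.5 -3.5 0.1 0 0 0;-0.5 -3.5 0.1 0 0 0;-0.4 -2.8 0.1 0 0 0;-0.2 -1.5 0 0 0 0;0 -0.8 0 0 0 0"}}

```text
time: 27.82
tcp_pos: [513.8, -275.7, 135.2]
tcp_rot: [0.691, 0.148, 0.692, -0.145]
ft_force: [0.3, -0.5, -3.2]
width: 49.9
```

Emit:
{"api": "jog_arm", "payload": {"moves": "0 -0.2 0 0 0 0;0 0 0 0 0 0;0 0 0 0 0 0;0 0 0 0 0 0"}}

```text
time: 28.15
tcp_pos: [512.3, -277.8, 133.2]
tcp_rot: [0.69, 0.149, 0.693, -0.146]
ft_force: [0.3, 0.5, -2.8]
width: 49.8
```

```bash
python3 st.py
```

```text
28.15 [ 512.3 -277.8  133.2] tilt fix [-0.006 -0.004 -0.   ] jaw 66.0 [ 0.3  0.5 -2.8] [ 0.017 -0.     0.009  0.003 -0.     0.005]
```

Emit:
{"api": "jog_arm", "payload": {"moves": "0.4 -0.9 -0.8 -0.005 -0.003 0;0.2 -0.6 -1.8 0 0 0;0 -0.2 -1.8 0 0 0;0 0 -1.4 0 0 0;0 0 -0.7 0 0 0;0 0 -0.3 0 0 0;0 0 0 0 0 0;0 0 0 0 0 0;0 0 0 0 0 0"}}

```text
time: 28.9
tcp_pos: [522.7, -291.5, 61.9]
tcp_rot: [0.693, 0.144, 0.691, -0.144]
ft_force: [-0.5, -0.1, -2.8]
width: 49.7
```

```bash
python3 st.py
```

```text
28.9 [ 522.7 -291.5   61.9] tilt fix [0.002 0.002 0.   ] jaw 66.5 [-0.5 -0.1 -2.8] [ 0.004 -0.007 -0.005  0.     0.005 -0.001]
```

Emit:
{"api": "jog_arm", "payload": {"moves": "-0.5 0 -0.4 0 0 0;0 0 -0.3 0 0 0;0 0 0 0 0 0;0 0 -0.1 0 0 0;0 0 0 0 0 0;0 0 0 0 0 0"}}

```text
time: 29.4
tcp_pos: [518.3, -292.3, 55.5]
tcp_rot: [0.695, 0.143, 0.69, -0.145]
ft_force: [-0.2, 0.7, -2.6]
width: 49.9
```

```bash
python3 st.py
```

```text
29.4 [ 518.3 -292.3   55.5] tilt fix [0.004 0.006 0.   ] jaw 66.5 [-0.2  0.7 -2.6] [ 0.     0.     0.001  0.    -0.002  0.001]
```

Emit:
{"api": "jog_arm", "payload": {"moves": "0 0 -0.2 0.003 0.004 0;0 0 0 0 0 0;0 0 0 0 0 0"}}

```text
time: 29.65
tcp_pos: [518.5, -292.4, 53.6]
tcp_rot: [0.693, 0.144, 0.692, -0.144]
ft_force: [-0.3, 0.0, -2.2]
width: 49.9
```

Emit:
{"api": "jog_arm", "payload": {"moves": "0 0 -0.15 0 0 0;0 0 0 0 0 0;0 0 0 0 0 0"}}

```text
time: 29.9
tcp_pos: [518.6, -292.5, 52.4]
tcp_rot: [0.693, 0.144, 0.692, -0.144]
ft_force: [-0.5, -0.7, -2.2]
width: 49.8
```

Emit:
{"api": "jog_arm", "payload": {"moves": "0 0 -0.05 0 0 0;0 0 0 0 0 0"}}

```text
time: 30.07
tcp_pos: [518.6, -292.6, 52.4]
tcp_rot: [0.693, 0.144, 0.692, -0.144]
ft_force: [-0.0, -0.4, -0.6]
width: 49.7
```

Contact. I release, lift, and head back toward the side tray for blue at (551,267).

Emit:
{"api": "jog_arm", "payload": {"moves": "0 0 0 0 0 0;0 0 0 0 0 0;0 0 0 0 0 0;0 0 0 0 0 0;0 0 0 0 0 0", "hand": 1}}

```text
time: 30.48
tcp_pos: [519.1, -292.8, 52.4]
tcp_rot: [0.693, 0.144, 0.691, -0.144]
ft_force: [0.1, -0.2, 0.1]
width: 85.9
```

Emit:
{"api": "jog_arm", "payload": {"moves": "0 0 1 0 0 0;0 0 2 0 0 0;0 0 3 0 0 0;0 0 3 0 0 0;0 0 3 0 0 0;0 0 2 0 0 0;0 0 1 0 0 0;0 0 0 0 0 0"}}

```text
time: 31.15
tcp_pos: [517.1, -291.5, 212.9]
tcp_rot: [0.693, 0.144, 0.692, -0.144]
ft_force: [0.7, -1.0, -0.4]
width: 85.5
```

Emit:
{"api": "jog_arm", "payload": {"moves": "0.2 1.5 0 0 0 0;0.2 3.5 0 0 0 0;0.2 3.7 0.1 0 0 0;0.2 3.7 0.1 0 0 0;0.2 3.7 0.1 0 0 0;0.2 3.7 0.1 0 0 0;0.2 3.7 0.1 0 0 0;0.2 3.7 0.1 0 0 0;0.2 3.7 0.1 0 0 0;0.2 3.7 0.1 0 0 0"}}

```text
time: 31.98
tcp_pos: [529.8, 67.5, 216.3]
tcp_rot: [0.69, 0.147, 0.693, -0.148]
ft_force: [0.9, 0.2, 0.2]
width: 85.5
```

```bash
python3 st.py;python3 -c "
from h import *
d=snap('top');crop(d,280,160,480,280,4,'t5')"
```

```text
31.9833 [529.8  67.5 216.3] tilt fix [ 0.001 -0.005  0.   ] jaw 65.9 [0.9 0.2 0.2] [ 0.885  0.085 -0.14   0.006  0.065  0.876]
```

View pics/t5.png

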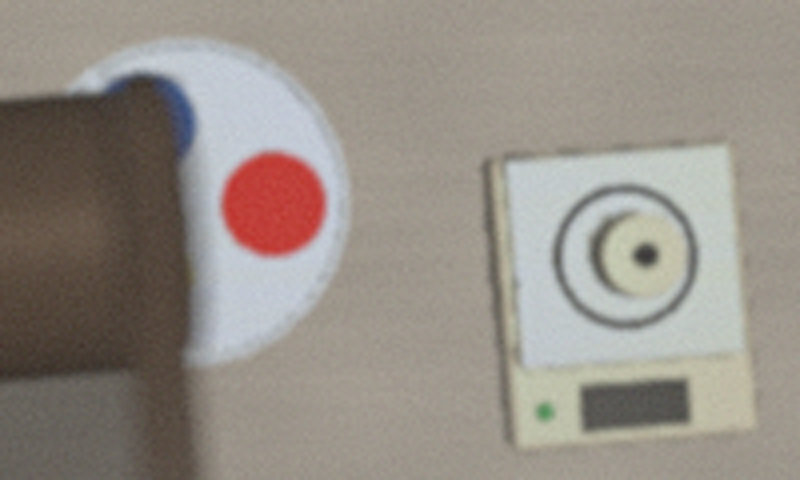

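The pot stands upright on the scale, with its lid at about (643,254) in the crop and the ring centred at (626,256). I'll check the offset with parallax taken into account.

```bash
python3 -c "
from h import *
d=load('top')
for n,x,y,z in(('lid',643,254,88),('knob',645,255,96),('ring',626,256,44),('redspot',274,204,4)):print(n,px2w(d,280+x/4-.375,160+y/4-.375,z))"; python3 st.py
```

```text
lid [ 517.51016111 -290.98976587   88.        ]
knob [ 516.8905151  -290.41496943   96.        ]
ring [ 516.39310816 -289.87863771   44.        ]
redspot [556.86277413 -68.17757984   4.        ]
32.0333 [529.9  73.4 216.4] tilt fix [-0.001 -0.005 -0.   ] jaw 66.0 [-1.9  7.7  0.8] [-0.095 -0.006  0.013 -0.013 -0.005 -0.153]
```

The pot is about 1.5 mm off the ring centre. Now blue.

Emit:
{"api": "jog_arm", "payload": {"moves": "0.4 1.5 0 0 -0.005 0;0.5 3 0 0 0 0;0.5 3.5 0 0 0 0;0.5 3.5 0 0 0 0;0.5 3 0 0 0 0;0.3 2 0 0 0 0;0.2 1 0 0 0 0;0 0.5 0 0 0 0;0 0 0 0 0 0;0 0 0 0 0 0"}}

```text
time: 32.87
tcp_pos: [549.0, 269.3, 208.2]
tcp_rot: [0.688, 0.142, 0.696, -0.146]
ft_force: [-0.1, 0.1, 0.5]
width: 85.1
```

```bash
python3 st.py
```

```text
32.8667 [549.  269.3 208.2] tilt fix [ 0.002 -0.012  0.   ] jaw 66.5 [-0.1  0.1  0.5] [ 0.001  0.002  0.011 -0.001 -0.001 -0.001]
```

Emit:
{"api": "jog_arm", "payload": {"moves": "0.2 0.1 -1 0.002 -0.012 -0.02;0 0.2 -2.2 0 0 0;0 0.1 -2.5 0 0 0;0 0 -2.5 0 0 0;0 0 -2 0 0 0;0 0 -1.2 0 0 0;0 0 -0.5 0 0 0;0 0 0 0 0 0;0 0 0 0 0 0;0 0 0 0 0 0"}}

```text
time: 33.7
tcp_pos: [551.0, 260.8, 87.4]
tcp_rot: [0.691, 0.155, 0.689, -0.155]
ft_force: [0.2, -0.1, -0.5]
width: 85.3
```

```bash
python3 st.py
```

```text
33.7 [551.  260.8  87.4] tilt fix [0.001 0.002 0.   ] jaw 64.7 [ 0.2 -0.1 -0.5] [-0.011 -0.013 -0.003 -0.002  0.006 -0.002]
```

Emit:
{"api": "jog_arm", "payload": {"moves": "0 0.5 -0.6 0 0 0;0 0.1 -0.7 0 0 0;0 0 -0.4 0 0 0;0 0 0 0 0 0;0 0 0 0 0 0;0 0 0 0 0 0"}}

```text
time: 34.2
tcp_pos: [552.9, 268.2, 71.6]
tcp_rot: [0.692, 0.156, 0.688, -0.154]
ft_force: [-0.1, 0.2, -0.9]
width: 85.5
```

Emit:
{"api": "jog_arm", "payload": {"moves": "0 0 0 0 0 0;0 0 0 0 0 0;0 0 0 0 0 0;0 0 0 0 0 0;0 0 0 0 0 0;0 0 0 0 0 0", "hand": 0}}

```text
time: 34.7
tcp_pos: [553.1, 268.2, 72.5]
tcp_rot: [0.692, 0.156, 0.688, -0.154]
ft_force: [-0.0, -0.0, -2.4]
width: 44.0
```

```bash
python3 st.py
```

```text
34.7 [553.1 268.2  72.5] tilt fix [-0.001  0.007  0.   ] jaw 64.7 [-0.  -0.  -2.4] [-0.002  0.     0.001  0.    -0.001 -0.002]
```

Emit:
{"api": "jog_arm", "payload": {"moves": "0 0 1 0 0.005 0;0 0 2 0 0 0;0 0 3 0 0 0;0 0 3 0 0 0;0 0 2 0 0 0;0 0 1 0 0 0;0 0 0 0 0 0"}}

```text
time: 35.28
tcp_pos: [549.8, 266.7, 194.3]
tcp_rot: [0.688, 0.154, 0.691, -0.156]
ft_force: [0.2, -0.6, -1.4]
width: 44.6
```

Emit:
{"api": "jog_arm", "payload": {"moves": "0.3 -1 0 0 0 0;0.8 -2.5 0.1 0 0 0;1 -3.4 0.1 0 0 0;1 -3.5 0.1 0 0 0;1 -3.5 0.1 0 0 0;1 -3.5 0.1 0 0 0;0.9 -3 0.1 0 0 0;0.6 -2 0.1 0 0 0;0.4 -1 0 0 0 0;0.1 -0.4 0 0 0 0"}}

```text
time: 36.12
tcp_pos: [615.9, 14.2, 186.5]
tcp_rot: [0.683, 0.151, 0.697, -0.157]
ft_force: [-0.5, 0.4, -2.5]
width: 44.0
```

Emit:
{"api": "jog_arm", "payload": {"moves": "0 0 0 0 0 0;0 0 0 0 0 0;0 0 0 0 0 0"}}

```text
time: 36.37
tcp_pos: [614.2, 14.4, 183.7]
tcp_rot: [0.682, 0.151, 0.698, -0.157]
ft_force: [0.5, 0.2, -2.4]
width: 44.0
```

```bash
python3 st.py
```

```text
36.3667 [614.2  14.4 183.7] tilt fix [ 0.003 -0.025  0.   ] jaw 64.8 [ 0.5  0.2 -2.4] [ 0.013  0.003  0.011  0.005 -0.004  0.004]
```

Emit:
{"api": "jog_arm", "payload": {"moves": "0 -0.2 -1 0.003 -0.024 0;0 -0.2 -2.2 0 0 0;0 -0.1 -2.5 0 0 0;0 0 -2.2 0 0 0;0 0 -1.2 0 0 0;0 0 -0.5 0 0 0;0 0 0 0 0 0;0 0 0 0 0 0;0 0 0 0 0 0"}}

```text
time: 37.12
tcp_pos: [613.1, 20.5, 86.0]
tcp_rot: [0.692, 0.151, 0.69, -0.149]
ft_force: [1.1, -0.6, -2.7]
width: 44.2
```

```bash
python3 st.py
```

```text
37.1167 [613.1  20.5  86. ] tilt fix [-0.001  0.003  0.   ] jaw 65.5 [ 1.1 -0.6 -2.7] [ 0.011 -0.011 -0.008 -0.001  0.007  0.001]
```

Emit:
{"api": "jog_arm", "payload": {"moves": "-0.1 -0.5 -0.5 0 0.002 0;-0.1 -0.1 -0.5 0 0 0;0 0 -0.1 0 0 0;0 0 0 0 0 0;0 0 0 0 0 0;0 0 0 0 0 0"}}

```text
time: 37.62
tcp_pos: [613.0, 13.9, 77.1]
tcp_rot: [0.693, 0.151, 0.689, -0.149]
ft_force: [0.2, -0.1, -3.6]
width: 44.1
```

```bash
python3 st.py
```

```text
37.6167 [613.   13.9  77.1] tilt fix [-0.001  0.006  0.   ] jaw 65.5 [ 0.2 -0.1 -3.6] [-0.003 -0.001  0.    -0.001  0.002  0.002]
```

Emit:
{"api": "jog_arm", "payload": {"moves": "0 0.1 -0.4 0 0.004 0;0 0 0 0 0 0;0 0 -0.1 0 0 0;0 0 0 0 0 0"}}

```text
time: 37.95
tcp_pos: [613.7, 14.8, 72.4]
tcp_rot: [0.692, 0.151, 0.69, -0.149]
ft_force: [-0.9, -0.8, -0.1]
width: 44.2
```

Emit:
{"api": "jog_arm", "payload": {"moves": "0 0 -0.1 0 0 0;0 0 0 0 0 0;0 0 0 0 0 0"}}

```text
time: 38.2
tcp_pos: [614.6, 14.6, 72.8]
tcp_rot: [0.693, 0.15, 0.689, -0.149]
ft_force: [-0.1, -0.2, -2.6]
width: 44.1
```

```bash
python3 st.py
```

```text
38.2 [614.6  14.6  72.8] tilt fix [-0.001  0.005  0.   ] jaw 65.5 [-0.1 -0.2 -2.6] [-0.001 -0.002 -0.    -0.002  0.001  0.   ]
```

Emit:
{"api": "jog_arm", "payload": {"moves": "-0.1 0 -0.15 0 0 0;0 0 0 0 0 0;0 0 -0.05 0 0 0;0 0 0 0 0 0"}}

```text
time: 38.53
tcp_pos: [615.3, 14.3, 72.4]
tcp_rot: [0.694, 0.15, 0.688, -0.149]
ft_force: [-0.5, -0.7, 0.8]
width: 44.2
```

Emit:
{"api": "jog_arm", "payload": {"moves": "0 0 0 0 0 0;0 0 0 0 0 0;0 0 0 0 0 0;0 0 0 0 0 0;0 0 0 0 0 0", "hand": 1}}

```text
time: 38.95
tcp_pos: [614.9, 14.5, 71.6]
tcp_rot: [0.694, 0.151, 0.688, -0.149]
ft_force: [0.2, 1.2, 0.5]
width: 85.5
```

Emit:
{"api": "jog_arm", "payload": {"moves": "0 0 1 0 0 0;0 0 2 0 0 0;0 0 3 0 0 0;0 0 3 0 0 0;0 0 2 0 0 0;0 0 1 0 0 0;0 0 0 0 0 0"}}

```text
time: 39.53
tcp_pos: [612.7, 14.7, 199.4]
tcp_rot: [0.693, 0.15, 0.689, -0.149]
ft_force: [0.1, 0.5, -0.3]
width: 85.3
```

Emit:
{"api": "jog_arm", "payload": {"moves": "-0.2 1.5 0 0 0 0;-0.5 3.5 0.1 0 0 0;-0.6 3.7 0.1 0 0 0;-0.6 3.7 0.1 0 0 0;-0.6 3.7 0.1 0 0 0;-0.6 3.7 0.1 0 0 0;-0.6 3.7 0.1 0 0 0;-0.6 3.6 0.1 0 0 0;-0.5 3 0.1 0 0 0;-0.3 2 0 0 0 0"}}

```text
time: 40.37
tcp_pos: [552.6, 348.9, 203.1]
tcp_rot: [0.691, 0.152, 0.69, -0.153]
ft_force: [0.8, -0.5, 0.1]
width: 85.5
```

Emit:
{"api": "jog_arm", "payload": {"moves": "0 1 0 0 0 0;0 0.6 0 0 0 0;0 0.2 0 0 0 0;0 0 0 0 0 0;0 0 0 0 0 0"}}

```text
time: 40.78
tcp_pos: [548.6, 371.9, 199.5]
tcp_rot: [0.69, 0.149, 0.692, -0.153]
ft_force: [-0.2, -0.7, -0.4]
width: 85.4
```

```bash
python3 st.py
```

```text
40.7833 [548.6 371.9 199.5] tilt fix [ 0.004 -0.005  0.   ] jaw 65.4 [-0.2 -0.7 -0.4] [-0.01   0.002  0.007 -0.004 -0.003 -0.002]
```

Emit:
{"api": "jog_arm", "payload": {"moves": "0.4 0.5 -1 0.004 -0.005 0;0.2 0.4 -2.2 0 0 0;0 0.2 -2.4 0 0 0;0 0 -2.4 0 0 0;0 0 -2 0 0 0;0 0 -1.2 0 0 0;0 0 -0.4 0 0 0;0 0 0 0 0 0;0 0 0 0 0 0;0 0 0 0 0 0"}}

```text
time: 41.62
tcp_pos: [560.3, 375.2, 76.4]
tcp_rot: [0.692, 0.156, 0.688, -0.154]
ft_force: [-0.6, -1.0, 0.5]
width: 85.2
```

```bash
python3 st.py
```

```text
41.6167 [560.3 375.2  76.4] tilt fix [-0.002  0.005  0.   ] jaw 64.7 [-0.6 -1.   0.5] [-0.007 -0.007 -0.006  0.001  0.003 -0.002]
```

Emit:
{"api": "jog_arm", "payload": {"moves": "-0.4 0.1 -0.5 0 0.004 0;-0.1 0 -0.1 0 0 0;0 0 0 0 0 0;0 0 0 0 0 0"}}

```text
time: 41.95
tcp_pos: [556.5, 377.0, 72.8]
tcp_rot: [0.691, 0.157, 0.689, -0.153]
ft_force: [-0.3, -0.6, -0.4]
width: 85.5
```

Emit:
{"api": "jog_arm", "payload": {"moves": "0 0 0 0 0 0;0 0 0 0 0 0;0 0 0 0 0 0;0 0 0 0 0 0;0 0 0 0 0 0;0 0 0 0 0 0", "hand": 0}}

```text
time: 42.45
tcp_pos: [557.0, 377.7, 74.2]
tcp_rot: [0.692, 0.157, 0.688, -0.152]
ft_force: [1.2, 0.9, -1.1]
width: 44.2
```

```bash
python3 st.py
```

```text
42.45 [557.  377.7  74.2] tilt fix [-0.005  0.006  0.   ] jaw 64.7 [ 1.2  0.9 -1.1] [-0.     0.001  0.002 -0.     0.001 -0.001]
```

Emit:
{"api": "jog_arm", "payload": {"moves": "0 0 1 -0.004 0.005 0;0 0 2 0 0 0;0 0 3 0 0 0;0 0 3 0 0 0;0 0 2.5 0 0 0;0 0 1.5 0 0 0;0 0 0 0 0 0"}}

```text
time: 43.03
tcp_pos: [554.0, 375.8, 206.1]
tcp_rot: [0.688, 0.154, 0.692, -0.156]
ft_force: [0.9, 1.4, -2.6]
width: 44.4
```

Emit:
{"api": "jog_arm", "payload": {"moves": "-0.1 -1 0 0 0 0;-0.3 -2.5 0.1 0 0 0;-0.4 -3.4 0.1 0 0 0;-0.4 -3.6 0.1 0 0 0;-0.4 -3.6 0.1 0 0 0;-0.4 -3.6 0.1 0 0 0;-0.4 -3.6 0.1 0 0 0;-0.4 -3.6 0.1 0 0 0;-0.3 -3.2 0.1 0 0 0;-0.3 -2.5 0 0 0 0"}}

```text
time: 43.87
tcp_pos: [508.4, 57.4, 201.7]
tcp_rot: [0.685, 0.149, 0.696, -0.155]
ft_force: [0.7, 0.8, -1.6]
width: 43.7
```

Emit:
{"api": "jog_arm", "payload": {"moves": "-0.1 -1.5 0 0 0 0;0 -0.8 0 0 0 0;0 -0.4 0 0 0 0;0 0 0 0 0 0;0 0 0 0 0 0"}}

```text
time: 44.28
tcp_pos: [502.0, 23.2, 197.0]
tcp_rot: [0.682, 0.15, 0.699, -0.158]
ft_force: [0.7, -0.2, -1.1]
width: 43.9
```

```bash
python3 st.py
```

```text
44.2833 [502.   23.2 197. ] tilt fix [ 0.006 -0.026  0.   ] jaw 64.8 [ 0.7 -0.2 -1.1] [-0.001  0.008  0.005  0.001 -0.003  0.001]
```

Emit:
{"api": "jog_arm", "payload": {"moves": "0.5 -0.3 -1 0.006 -0.024 0;0.3 -0.2 -2.2 0 0 0;0 -0.1 -2.5 0 0 0;0 0 -2.4 0 0 0;0 0 -1.8 0 0 0;0 0 -0.8 0 0 0;0 0 -0.2 0 0 0;0 0 0 0 0 0;0 0 0 0 0 0"}}

```text
time: 45.03
tcp_pos: [512.7, 25.6, 84.2]
tcp_rot: [0.692, 0.152, 0.69, -0.15]
ft_force: [0.9, -0.2, -1.8]
width: 43.7
```

```bash
python3 st.py
```

```text
45.0333 [512.7  25.6  84.2] tilt fix [-0.002  0.003  0.   ] jaw 65.3 [ 0.9 -0.2 -1.8] [ 0.011 -0.005 -0.009  0.002  0.008  0.003]
```

Emit:
{"api": "jog_arm", "payload": {"moves": "-0.2 -0.4 -0.4 0 0 0;0 0 -0.3 0 0 0;0 0 0 0 0 0;0 0 0 0 0 0;0 0 -0.1 0 0 0;0 0 0 0 0 0"}}

```text
time: 45.53
tcp_pos: [513.2, 21.3, 79.0]
tcp_rot: [0.694, 0.152, 0.688, -0.15]
ft_force: [-0.8, -0.1, -1.7]
width: 44.2
```

```bash
python3 st.py
```

```text
45.5333 [513.2  21.3  79. ] tilt fix [-0.002  0.009  0.   ] jaw 65.4 [-0.8 -0.1 -1.7] [-0.001 -0.009 -0.005 -0.001  0.006 -0.001]
```

Emit:
{"api": "jog_arm", "payload": {"moves": "-0.2 0 -0.4 0 0.008 0;0 0 -0.1 0 0 0;0 0 0 0 0 0;0 0 0 0 0 0"}}

```text
time: 45.87
tcp_pos: [511.5, 21.2, 74.1]
tcp_rot: [0.691, 0.152, 0.69, -0.15]
ft_force: [0.0, 0.0, 3.4]
width: 43.9
```

Emit:
{"api": "jog_arm", "payload": {"moves": "-0.1 0 -0.1 0 0 0;0 0 0 0 0 0;0 0 0 0 0 0"}}

```text
time: 46.12
tcp_pos: [512.0, 21.4, 74.4]
tcp_rot: [0.692, 0.152, 0.689, -0.15]
ft_force: [-0.4, -0.3, -1.0]
width: 44.1
```

```bash
python3 st.py
```

```text
46.1167 [512.   21.4  74.4] tilt fix [-0.002  0.004  0.   ] jaw 65.3 [-0.4 -0.3 -1. ] [-0.001 -0.003  0.    -0.002  0.001 -0.001]
```

Emit:
{"api": "jog_arm", "payload": {"moves": "0 0 -0.1 0 0 0;0 0 0 0 0 0"}}

```text
time: 46.28
tcp_pos: [512.7, 21.4, 74.2]
tcp_rot: [0.693, 0.152, 0.689, -0.15]
ft_force: [-0.9, 0.3, -0.5]
width: 44.3
```

Emit:
{"api": "jog_arm", "payload": {"moves": "0 0 0 0 0 0;0 0 0 0 0 0;0 0 0 0 0 0;0 0 0 0 0 0;0 0 0 0 0 0", "hand": 1}}

```text
time: 46.7
tcp_pos: [512.5, 21.3, 73.7]
tcp_rot: [0.692, 0.152, 0.689, -0.15]
ft_force: [-0.1, -0.8, -0.3]
width: 84.9
```

Emit:
{"api": "jog_arm", "payload": {"moves": "0 0 1 0 0 0;0 0 2 0 0 0;0 0 3 0 0 0;0 0 3 0 0 0;0 0 2 0 0 0;0 0 1 0 0 0;0 0 0 0 0 0"}}

```text
time: 47.28
tcp_pos: [510.0, 21.4, 201.7]
tcp_rot: [0.691, 0.152, 0.69, -0.15]
ft_force: [0.7, 0.3, -0.1]
width: 85.3
```

Emit:
{"api": "jog_arm", "payload": {"moves": "-0.2 1.5 0 0 0 0;-0.5 3.5 0.1 0 0 0;-0.6 3.7 0.1 0 0 0;-0.6 3.7 0.1 0 0 0;-0.6 3.7 0.1 0 0 0;-0.6 3.7 0.1 0 0 0;-0.6 3.4 0.1 0 0 0;-0.5 2.6 0.1 0 0 0;-0.3 1.6 0.1 0 0 0;-0.1 0.8 0 0 0 0"}}

```text
time: 48.12
tcp_pos: [458.8, 312.7, 208.9]
tcp_rot: [0.691, 0.153, 0.69, -0.153]
ft_force: [0.5, -0.4, 0.2]
width: 85.3
```

Emit:
{"api": "jog_arm", "payload": {"moves": "0 0.4 0 0 0 0;0 0.1 0 0 0 0;0 0 0 0 0 0;0 0 0 0 0 0"}}

```text
time: 48.45
tcp_pos: [458.1, 317.3, 207.5]
tcp_rot: [0.691, 0.152, 0.69, -0.153]
ft_force: [-0.9, -0.2, -0.0]
width: 85.7
```

```bash
python3 st.py
```

```text
48.45 [458.1 317.3 207.5] tilt fix [0.002 0.    0.   ] jaw 65.1 [-0.9 -0.2 -0. ] [-0.016  0.001  0.007 -0.002 -0.003 -0.007]
```

Emit:
{"api": "jog_arm", "payload": {"moves": "-0.6 0.6 -1 0 0 0;-0.4 0.4 -2.2 0 0 0;-0.1 0.2 -2.5 0 0 0;0 0 -2.5 0 0 0;0 0 -2.2 0 0 0;0 0 -1.4 0 0 0;0 0 -0.5 0 0 0;0 0 0 0 0 0;0 0 0 0 0 0;0 0 0 0 0 0"}}

```text
time: 49.28
tcp_pos: [445.7, 324.1, 77.4]
tcp_rot: [0.69, 0.156, 0.689, -0.156]
ft_force: [1.2, -0.2, 0.5]
width: 85.3
```

```bash
python3 st.py
```

```text
49.2833 [445.7 324.1  77.4] tilt fix [0.002 0.001 0.   ] jaw 64.5 [ 1.2 -0.2  0.5] [-0.004 -0.008 -0.005  0.     0.005  0.003]
```

Emit:
{"api": "jog_arm", "payload": {"moves": "0.5 0 -0.5 0 0 0;0 -0.1 -0.1 0 0 0;0 0 0 0 0 0;0 0 0 0 0 0"}}

```text
time: 49.62
tcp_pos: [453.2, 324.0, 73.7]
tcp_rot: [0.691, 0.157, 0.688, -0.155]
ft_force: [0.5, -0.9, 0.2]
width: 85.1
```

Emit:
{"api": "jog_arm", "payload": {"moves": "0 0 0 0 0 0;0 0 0 0 0 0;0 0 0 0 0 0;0 0 0 0 0 0;0 0 0 0 0 0;0 0 0 0 0 0", "hand": 0}}

```text
time: 50.12
tcp_pos: [453.7, 324.4, 75.0]
tcp_rot: [0.692, 0.157, 0.687, -0.155]
ft_force: [-0.5, 0.4, -1.3]
width: 44.0
```

```bash
python3 st.py
```

```text
50.1167 [453.7 324.4  75. ] tilt fix [-0.002  0.007  0.   ] jaw 64.5 [-0.5  0.4 -1.3] [ 0.001 -0.     0.001 -0.002  0.004  0.002]
```

Emit:
{"api": "jog_arm", "payload": {"moves": "0 0 1 0 0.006 0;0 0 2 0 0 0;0 0 3 0 0 0;0 0 3 0 0 0;0 0 3 0 0 0;0 0 2 0 0 0;0 0 1 0 0 0;0 0 0 0 0 0"}}

```text
time: 50.78
tcp_pos: [449.9, 322.3, 229.0]
tcp_rot: [0.688, 0.155, 0.691, -0.157]
ft_force: [0.4, 0.6, -2.1]
width: 43.9
```

Emit:
{"api": "jog_arm", "payload": {"moves": "0.3 -1 0 0 0 0;0.8 -2.5 0.1 0 0 0;1 -3.4 0.1 0 0 0;1 -3.5 0.1 0 0 0;1.1 -3.5 0.1 0 0 0;1.1 -3.5 0.1 0 0 0;1.1 -3.5 0.1 0 0 0;1.1 -3.5 0.1 0 0 0;1.1 -3.5 0.1 0 0 0;1 -3.4 0.1 0 0 0"}}

```text
time: 51.62
tcp_pos: [540.2, -3.3, 227.3]
tcp_rot: [0.684, 0.15, 0.697, -0.155]
ft_force: [1.8, 0.0, -0.8]
width: 44.3
```

Emit:
{"api": "jog_arm", "payload": {"moves": "0.8 -2.8 0 0 0 0;0.5 -1.8 0 0 0 0;0.2 -0.9 0 0 0 0;0 -0.4 0 0 0 0;0 0 0 0 0 0;0 0 0 0 0 0"}}

```text
time: 52.12
tcp_pos: [552.2, -73.9, 219.9]
tcp_rot: [0.68, 0.152, 0.699, -0.158]
ft_force: [0.9, -0.7, -2.0]
width: 44.5
```

```bash
python3 st.py
```

```text
52.1167 [552.2 -73.9 219.9] tilt fix [ 0.002 -0.028  0.   ] jaw 64.7 [ 0.9 -0.7 -2. ] [ 0.     0.007  0.014  0.002 -0.005  0.001]
```

Emit:
{"api": "jog_arm", "payload": {"moves": "0.3 0 -1 0.002 -0.026 0;0.1 0 -2.2 0 0 0;0 0 -2.5 0 0 0;0 0 -2.5 0 0 0;0 0 -2.2 0 0 0;0 0 -1.6 0 0 0;0 0 -0.8 0 0 0;0 0 0 0 0 0;0 0 0 0 0 0;0 0 0 0 0 0"}}

```text
time: 52.95
tcp_pos: [554.1, -61.9, 88.5]
tcp_rot: [0.691, 0.151, 0.691, -0.15]
ft_force: [-0.5, -0.2, -1.7]
width: 44.1
```

```bash
python3 st.py
```

```text
52.95 [554.1 -61.9  88.5] tilt fix [-0.001  0.     0.   ] jaw 65.4 [-0.5 -0.2 -1.7] [ 0.013 -0.012 -0.006 -0.001  0.009  0.002]
```

Need about (+4,-7,-12).

Emit:
{"api": "jog_arm", "payload": {"moves": "0.3 -0.6 -0.4 0 0 0;0 -0.1 -0.5 0 0 0;0 0 -0.1 0 0 0;0 0 0 0 0 0;0 0 0 0 0 0;0 0 0 0 0 0"}}

```text
time: 53.45
tcp_pos: [560.1, -70.1, 81.1]
tcp_rot: [0.693, 0.151, 0.689, -0.15]
ft_force: [0.5, -0.6, -2.2]
width: 44.0
```

```bash
python3 st.py
```

```text
53.45 [560.1 -70.1  81.1] tilt fix [-0.     0.007  0.   ] jaw 65.4 [ 0.5 -0.6 -2.2] [-0.001 -0.003 -0.001 -0.     0.    -0.001]
```

Emit:
{"api": "jog_arm", "payload": {"moves": "-0.2 0.1 -0.4 0 0.006 0;0 0 -0.1 0 0 0;0 0 0 0 0 0;0 0 0 0 0 0"}}

```text
time: 53.78
tcp_pos: [557.8, -69.0, 75.8]
tcp_rot: [0.691, 0.151, 0.691, -0.151]
ft_force: [-0.0, 0.7, -2.0]
width: 44.3
```

Emit:
{"api": "jog_arm", "payload": {"moves": "-0.05 0 -0.1 0 0 0;0 0 0 0 0 0;0 0 0 0 0 0"}}

```text
time: 54.03
tcp_pos: [557.6, -69.1, 75.1]
tcp_rot: [0.691, 0.151, 0.691, -0.151]
ft_force: [-0.2, -0.4, -2.7]
width: 44.4
```

```bash
python3 st.py
```

```text
54.0333 [557.6 -69.1  75.1] tilt fix [0.    0.001 0.   ] jaw 65.4 [-0.2 -0.4 -2.7] [ 0.    -0.002  0.002  0.    -0.    -0.   ]
```

Emit:
{"api": "jog_arm", "payload": {"moves": "0 0 -0.15 0 0 0;0 0 0 0 0 0;0 0 0 0 0 0"}}

```text
time: 54.28
tcp_pos: [559.0, -69.6, 75.6]
tcp_rot: [0.692, 0.151, 0.689, -0.151]
ft_force: [-0.2, 0.4, -2.5]
width: 43.7
```

Emit:
{"api": "jog_arm", "payload": {"moves": "0 0 -0.05 0 0 0;0 0 0 0 0 0"}}

```text
time: 54.45
tcp_pos: [558.9, -69.5, 75.0]
tcp_rot: [0.692, 0.151, 0.689, -0.151]
ft_force: [-0.2, 0.6, -1.6]
width: 44.0
```

Emit:
{"api": "jog_arm", "payload": {"moves": "0 0 0 0 0 0;0 0 0 0 0 0;0 0 0 0 0 0;0 0 0 0 0 0;0 0 0 0 0 0", "hand": 1}}

```text
time: 54.87
tcp_pos: [558.9, -69.4, 74.6]
tcp_rot: [0.692, 0.151, 0.69, -0.151]
ft_force: [0.3, -0.4, -0.7]
width: 85.3
```

Emit:
{"api": "jog_arm", "payload": {"moves": "0 0 1 0 0 0;0 0 2 0 0 0;0 0 3 0 0 0;0 0 3 0 0 0;0 0 2 0 0 0;0 0 1 0 0 0;0 0 0 0 0 0"}}

```text
time: 55.45
tcp_pos: [556.9, -69.1, 203.0]
tcp_rot: [0.691, 0.151, 0.69, -0.151]
ft_force: [0.1, 1.0, 0.0]
width: 85.2
```

Emit:
{"api": "jog_arm", "payload": {"moves": "-0.5 2 0.2 0 0 0;-0.5 3.5 0.2 0 0 0;-1 3.7 0.1 0 0 0;-1 3.7 0.1 0 0 0;-1 3.7 0.1 0 0 0;-1 3.7 0.1 0 0 0;-1 3.7 0.1 0 0 0;-0.5 3 0.1 0 0 0;-0.3 1.6 0.1 0 0 0;0 0.8 0 0 0 0"}}

```text
time: 56.28
tcp_pos: [482.8, 233.6, 214.1]
tcp_rot: [0.692, 0.152, 0.689, -0.153]
ft_force: [-0.9, -0.6, -0.7]
width: 85.4
```

Emit:
{"api": "jog_arm", "payload": {"moves": "0 0 0 0 0 0;0 0 0 0 0 0;0 0 0 0 0 0;0 0 0 0 0 0"}}

```text
time: 56.62
tcp_pos: [482.6, 232.8, 213.0]
tcp_rot: [0.691, 0.151, 0.69, -0.153]
ft_force: [0.7, -1.6, -1.1]
width: 85.6
```

```bash
python3 st.py;python3 -c "
from h import *
d=snap('top');crop(d,280,160,480,280,4,'t6');d=snap('scene');crop(d,190,140,390,280,4,'s6')"
```

```text
56.6167 [482.6 232.8 213. ] tilt fix [0.003 0.002 0.   ] jaw 65.1 [ 0.7 -1.6 -1.1] [-0.022  0.004  0.005 -0.003 -0.002 -0.008]
```

View pics/t6.png

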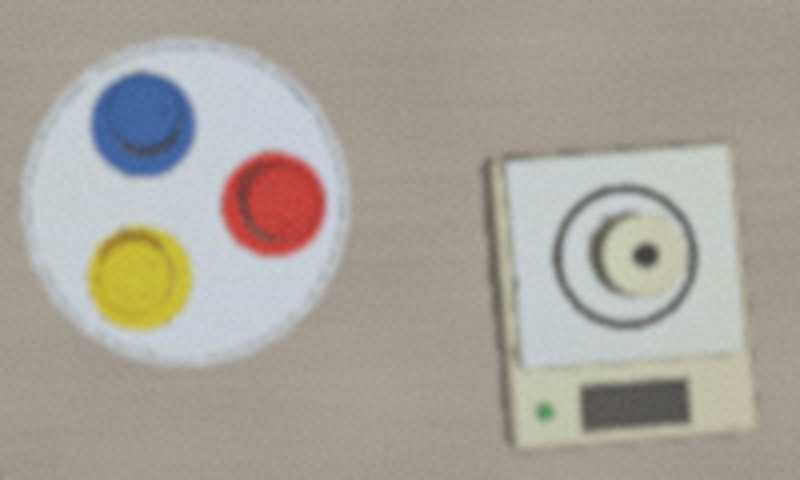

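View pics/s6.png

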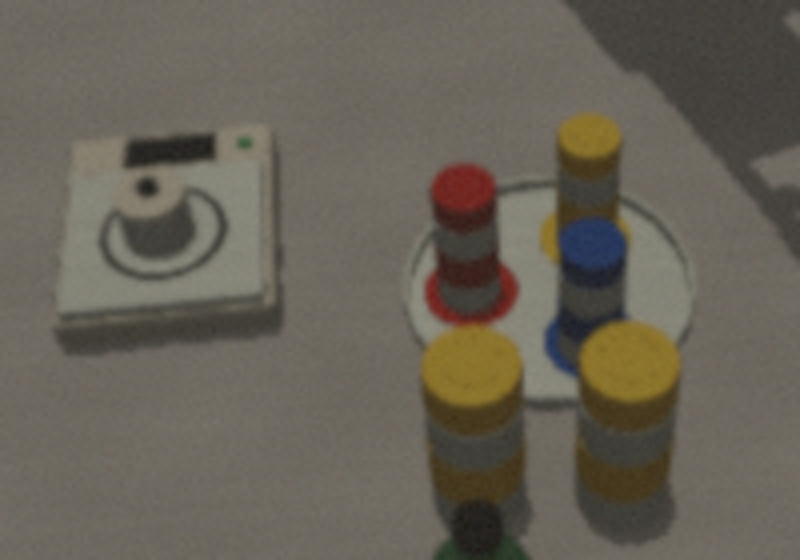

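Both views show all three canisters upright on their own spots and the pot inside the ring. In the top crop I read cap centres at about blue (144,112), yellow (137,275) and red (284,201), with spots at (144,124), (139,278) and (274,204). A numeric check before handing in:

```bash
python3 -c "
from h import *
d=load('top')
P=lambda x,y,z:px2w(d,280+x/4-.375,160+y/4-.375,z)[:2]
for n,a,b,z1,z0 in(('blue',(144,112),(144,124),114,4),('yel',(137,275),(139,278),114,4),('red',(284,201),(274,204),114,4),('pot',(643,254),(626,256),88,44)):
    D=P(*a,z1)-P(*b,z0);print(n,P(*a,z1).round(1),D.round(1),np.hypot(*D).round(1))"; python3 st.py
```

```text
blue [611.8  13.7] [-0. -2.] 2.0
yel [513.5  20.6] [ 2.7 -1.2] 3.0
red [555.7 -69.3] [-1.2 -1.1] 1.6
pot [ 517.5 -291. ] [ 1.1 -1.1] 1.6
56.7167 [482.7 232.8 213. ] tilt fix [0.003 0.002 0.   ] jaw 65.1 [-0.2  0.3 -0.7] [ 0.004 -0.001 -0.004  0.003  0.001  0.006]
```

All are within 3 mm (limits 12 and 15 mm), and the arm is clear and at rest.

```bash
python3 -c "
from station import ctrl
print(ctrl.job_done())"
```

```text
the job is handed in; nothing more can be done
None
```

The job is done and handed in; `job_done()` gives no verdict, so the result rests on my own checks. I moved yellow, blue and red into the grey side tray, set the pot inside the scale's ring, then stood each canister back on its own colour's spot. The clock read about 57 s of the 147 s allowed.

Before handing in, I measured the final offsets from the top camera (calibration good to about 2 mm):

| Item | Offset from its target | Limit |
|---|---|---|
| Blue canister | 2.0 mm | 12 mm |
| Yellow canister | 3.0 mm | 12 mm |
| Red canister | 1.6 mm | 12 mm |
| Pot | 1.6 mm | 15 mm |

Both camera views show everything upright, with the gripper open and clear at z = 213 mm. No check failed. When setting blue down in the side tray, a wrong-sign correction tilted the tool by about 0.03 rad; I straightened it before releasing.

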